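# Get the light bar out from behind the plant-box things

### The arm

A 7-joint arm with a two-finger parallel gripper is mounted at the origin on the work surface. World frame = base frame: x ahead of the robot, y to its left, z up, the work surface at z = 0. Lengths are in m, angles in rad, forces in N, time in s.
With the tool pointing down it reaches from about 0.425 to 0.8 m from the base axis. Payload 8.3 kg.
Tool frame: the origin (TCP) lies on the centre line of the jaws, within the pads' length; the fingertips stand 17 mm ahead of it and the grasp point (between the pads) lies 2 mm behind it; z points along the fingers, y is the line along which they close (so a half turn about z gives the same grasp; the last joint's range is limited). The gripper opens to 85 mm and grips with 20 to 120 N. Pads are 22 mm wide; open, the fingers measure 114 mm over their backs; the gripper's body (76 mm by 85 mm) begins 54 mm behind the grasp point. The pads swing forward as they close: fully open they stand 13 mm farther back than shut.
Start: joints at [-1.371, 0.383, 0.016, 1.37, -0.006, 1.388, -0.046], TCP at [0.162, 0.604, 0.248] pointing down, gripper open.
Joint ranges: [-2.95, 2.95], [-0.25, 2.06], [-1.52, 1.56], [0.18, 2.33], [-1.44, 4.58], [0.02, 2.06], [-3.01, 3.01]. Speed limits (rad/s): [2.39, 2.39, 3.01, 3.01, 3.14, 3.14, 3.14].

### API

Orientations are given as a unit quaternion [x, y, z, w].
In Python, from station import bot gives the robot as it stands. The module is installed in compiled form; this text tells all that it offers.
- The arm moves only by the tool arm_command, never from a script. Its argument "series" is a list that holds one entry, the list of rows, each a list of 7 numbers: the turn, a rotation vector about the tool's x, y, z in units of 6 degrees (1.0 is 6 degrees), then the shift along the tool's x, y, z in units of 50 mm (1.0 is 50 mm), then the opening, from -1 (shut) to 1 (fully open). In form: [[[ax, ay, az, x, y, z, claw], ...]]. A call has exactly 10 rows; each row is the pose to reach, as a shift and turn from the pose commanded when the call began, along the tool's axes at that moment; what a row does not reach only later rows make up. A row lasts 1/8 s, in which the tool goes at most 62.5 mm and 10.7 degrees, less where a joint would pass 70% of its speed; a pose out of reach is approached as far as the arm can. A call with a gripper value outside its range is refused whole. The fingers move at their own pace and stop on an object; "squeeze" is the grip in N (left out, the last holds). Time passes only in rows, so rows that repeat a pose let the fingers close, or fill a call up. It gives the time, the measured TCP pose, the force, the opening and the grip force at its end, in the units of the state.
- bot.read_state(): the state, without advancing time (a new reading comes with each control period).
- bot.capture(name): name is "scene" or "side" or "wrist"; returns the picture (480x640x3 uint8, red, green, blue); there is no depth.
- bot.calibration(name): a dict with "fx", "fy", "cx", "cy" (pixels), "k1" (the pictures are not rectified: a ray, as slopes to the right and down, at radius r is drawn at 1 + k1 r^2 times it, then the intrinsics apply), "eye" and "attitude" of the camera in the world. Camera axes: x right, y down, z forward; pixel columns grow to the right and rows downward; lengths in m; the calibration is good to about 2 mm. A picture is of the moment at which its call begins: read the wrist's pose just before it. calibration takes no time and is no camera call; for the wrist camera it gives the pose at the moment of the call.
- bot.close_job(): hands the job in; it is judged then, once.
Trained networks look in the newest picture that a camera, given by its name, has taken for a name from the list of things; names that differ only in an ending like _2 or _b are one class to them, and where a whole thing is asked for, a point or a joint stands for the part that bears it (a point fixed in the world has none). Each returns a list of dicts, best first, with "p" (0 to 1); they miss things now and then, are a little off and sometimes report something else, mostly with a low value. They report only what shows in the picture. A call takes as long as a camera call.
- bot.recognise(camera, thing): "centre" ([column, row] as shares, 0 to 1, of the picture: columns of its width, rows of its height, amid what is visible of it).
- bot.cut_out(camera, thing): "pixels" (480x640 bool, what is visible of it) and "centre" ([column, row] as shares, 0 to 1, of the picture: columns of its width, rows of its height, amid what is visible of it).
- bot.mark_of(camera, thing): "centre" ([column, row] as shares, 0 to 1, of the picture: columns of its width, rows of its height: a listed point, or the origin of a listed thing).
The state is a dict: "t": time; "q": joint angles; "dq": joint speeds; "joint_torque": joint torques, N m; "ee_pos": TCP position; "eef_rot": TCP orientation; "wrist_force": force on the tool from outside, world axes, zero at the start; "moment": the same for the moment, N m; "gripper_width": opening from 0.0 (shut) to 1.0 (fully open); "grasp_force": force on a finger pad.
Only numpy, scipy, OpenCV 4.12 (cv2) and the standard library are available. Lean on these libraries where they do the work, as an engineer would, in place of code of your own. Each camera call takes 0.05 s, during which the arm holds its last target. There are 200 camera calls.

### The job

Take the light bar out of the cardboard plant box for servicing: first clear the three things standing in front of it (cactus pot, lamp head and camera) onto the round wooden board, standing upright and clear of its edge, then lay the bar, lights up, between the uprights of the plywood cradle. Once the bar lies there, put the three back upright, each centred on the very coaster it came from. Never tip the cactus pot, and leave the mug alone.

Things in the scene. Friction and masses are not known exactly. Their poses are not given: they have to be found in the camera images.
- plant_box: Fixed open cardboard box, 200 x 327 mm outside, 45 mm high, 180 x 310 mm inside, inner floor 5 mm above the table. Origin: centre of its underside; own x away from robot, y along its length. Three cork coasters (64 mm across, top 8 mm above table) at x = -32, y = -95, 0, +95 mm, one thing centred on each, shuffled. The light bar lies on the inner floor behind them, along own y near x = +28 mm.
- round_board: Fixed round wooden board, 250 mm across and 18 mm thick, the side area; it stands on the other side of the cradle from the plant box. Origin: centre of its underside, on the table, so its top is 18 mm above its origin.
- cradle: Fixed plywood cradle, base 240 (own x) x 72 (own y) x 10 mm, with four dark wooden uprights 24 x 8 mm, 14 mm high above the base, centred at x = +/-80 mm, y = +/-32 mm: between them a channel 56 mm wide along own x. The light bar belongs on the base, centred, its long axis along own x (either way round). Origin: centre of its underside, on the table; base top 10 mm above it.
- cactus_pot: Terracotta pot with a small round green cactus, loose, about 0.18 kg: foot 42 mm across, straight rim 58 mm across from 44 to 58 mm above the underside (grasp it there), cactus to 81 mm. Origin: centre of its underside, z up.
- lamp_head: Aluminium spot lamp head standing lens up, loose, about 0.15 kg: finned foot 42 mm across up to 30 mm, then straight round head 54 mm across from 38 to 72 mm high (grasp it there), pale round lens on top. Origin: centre of its underside, z up.
- camera: Black plastic camera in an upright square case, 42 x 42 x 74 mm, loose, about 0.13 kg; lens tube 26 mm across stands 6 mm out of its own -x face, 52 mm high, so grasp it across its own y faces. Origin: centre of the underside of the case, z up.
- light_bar: Aluminium LED light bar, loose, about 0.25 kg: 220 (own x) x 38 (own y) x 30 mm (z), white strip with LEDs on top. Origin: centre of its underside, z up. Grasp it across its width at the middle.
- mug: White mug, 80 mm across, 90 mm high, handle on its own +y side, a bystander beyond the cradle. Origin: centre of its underside.

How it is judged:
By the outcome, as a careful person would: the job done as asked, in the order asked, and still so for the second after the job is handed in, with the robot touching nothing.
It also fails if it takes over 134 s, if anything falls off the work surface, if the arm or the gripper's body presses on something with over 40 N, if the wrist force passes 120 N, or if a joint passes its speed limit or range.

## Working session

There is one attempt and no reset: what is moved stays moved. The work goes in short steps, Python scripts to look and compute and a tool call to move; the robot and the scene stay as the last step left them, time stands still between calls to the robot, and variables do not carry over. Pictures are saved under pics/ and viewed, at most 14 in all, crops included, and the job is handed in when it is done.

Besides the shell and the picture viewer there is one more tool, called after "Emit:" as name(argument=value, ...) on one line, values as JSON. arm_command: Moves the arm, as the interface text tells. Its arguments: {"type":"object","properties":{"series":{"type":"array"},"squeeze":{"type":"number"}},"required":["series"]}

```bash
mkdir -p pics; cat > h.py <<'E'
import numpy as np, cv2
from scipy.spatial.transform import Rotation as R
from station import bot
def cal(n):
    c=bot.calibration(n); a=np.array(c['attitude'],float)
    M=R.from_quat(a.ravel()).as_matrix() if a.size==4 else a.reshape(3,3)
    return c,np.array(c['eye'],float),M
def px2w(n,u,v,z,C=None):
    c,e,M=C or cal(n)
    K=np.array([[c['fx'],0,c['cx']],[0,c['fy'],c['cy']],[0,0,1.]])
    p=cv2.undistortPoints(np.array([[[u,v]]],float),K,np.array([c['k1'],0,0,0.]))[0,0]
    d=M@np.array([p[0],p[1],1]); s=(z-e[2])/d[2]
    return e+s*d
def w2px(n,P,C=None):
    c,e,M=C or cal(n)
    p=M.T@(np.array(P,float)-e); x,y=p[0]/p[2],p[1]/p[2]; f=1+c['k1']*(x*x+y*y)
    return np.array([c['fx']*x*f+c['cx'],c['fy']*y*f+c['cy']])
def snap(n,f=None):
    im=bot.capture(n)
    if f: cv2.imwrite('pics/'+f,cv2.cvtColor(im,cv2.COLOR_RGB2BGR))
    return im
E
python3 - <<'E'
from h import *
for n in ['scene','side','wrist']:
    print(n,bot.calibration(n)); snap(n,n+'0.png')
H=dict(plant_box=0,round_board=0,cradle=0,cactus_pot=.008,lamp_head=.008,camera=.008,light_bar=.005,mug=0)
for n in ['scene','side']:
  for t,z in H.items():
    r=bot.mark_of(n,t)
    for d in r[:2]:
        u,v=d['centre'][0]*640,d['centre'][1]*480
        print(n,t,round(d['p'],2),round(u),round(v),px2w(n,u,v,z).round(3))
print(bot.read_state())
E
```

```text
scene {'fx': 528.4751009730253, 'fy': 528.4751009730253, 'cx': 320.2889156090944, 'cy': 237.98770544881685, 'k1': -0.12600898101564312, 'eye': array([ 1.19602091, -0.40775601,  0.89893456]), 'attitude': array([ 0.83302715,  0.43602328, -0.15997506, -0.30059516])}
side {'fx': 453.72176025452814, 'fy': 453.72176025452814, 'cx': 307.7004851173862, 'cy': 241.5771924910513, 'k1': -0.005411407321320423, 'eye': array([0.3521474 , 0.75764906, 0.62824258]), 'attitude': array([-0.15565038,  0.87387736, -0.45528389,  0.0694831 ])}
wrist {'fx': 412.99013375977006, 'fy': 412.99013375977006, 'cx': 322.46402038019716, 'cy': 233.9301448055199, 'k1': -0.029721917994251855, 'eye': array([0.09114838, 0.62062989, 0.37316231]), 'attitude': array([0.78524824, 0.60184577, 0.08782125, 0.11599269])}
scene plant_box 0.63 183 282 [ 0.512 -0.29   0.   ]
scene round_board 0.81 401 174 [0.522 0.297 0.   ]
scene cradle 0.93 311 230 [0.546 0.011 0.   ]
scene cactus_pot 0.65 217 248 [ 0.478 -0.188  0.008]
scene lamp_head 0.72 176 269 [ 0.479 -0.288  0.008]
scene camera 0.92 133 283 [ 0.461 -0.379  0.008]
scene light
[... 625 characters left out ...]
 0.95, 'q': array([-1.37090178,  0.38338647,  0.01639859,  1.37008854, -0.00629166,
        1.38818581, -0.04649725]), 'dq': array([-0.00043482,  0.00059358, -0.0007302 , -0.00060172, -0.00073932,
        0.00228353, -0.0005922 ]), 'joint_torque': array([-5.66900035e-04, -6.27346659e+01,  8.42822939e-01, -3.72097456e+01,
        1.65787007e-02,  2.65136579e-03,  2.86841339e-05]), 'ee_pos': array([0.162318  , 0.6035474 , 0.24829298]), 'eef_rot': array([ 1.30993834e-01,  9.91383183e-01, -6.73814263e-06, -2.72475555e-05]), 'wrist_force': array([ 0.73267668, -0.5947816 ,  0.33450866]), 'moment': array([0.05050356, 0.05889619, 0.0391484 ]), 'grasp_force': 0.0, 'gripper_width': 1.0017804266242778}
```

View pics/scene0.png

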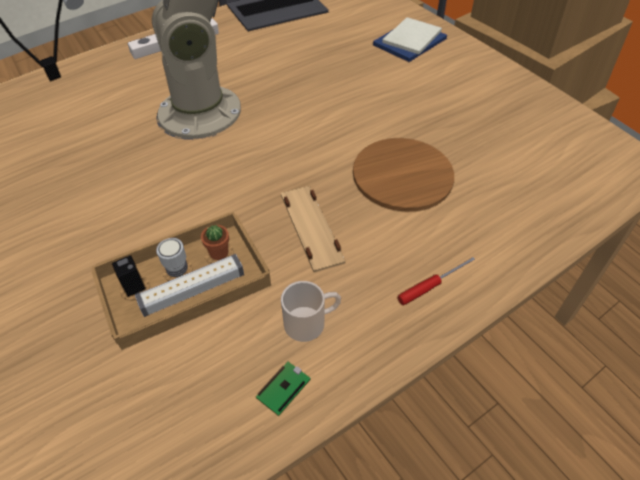

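View pics/side0.png

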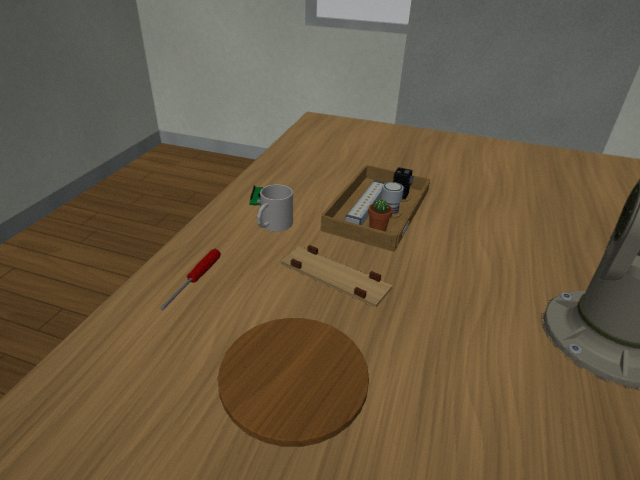

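The two views agree: the cactus is at (217,248), the lamp at (176,269), the camera at (133,283), the cradle at (311,230) and the board at (401,174). Next I'll work out a wrist view over the box and cradle.

```bash
cat >> h.py <<'E'
def rel(targets,start=None):
    """targets: (x,y,z,yaw of tool x deg). prints [az_units, x,y,z units] in tool axes of start"""
    if start is None:
        s=bot.read_state(); p=np.array(s['ee_pos']); M=R.from_quat(s['eef_rot']).as_matrix()
    else:
        p=np.array(start[:3]); a=np.radians(start[3]); c,s_=np.cos(a),np.sin(a)
        M=np.array([[c,s_,0],[s_,-c,0],[0,0,-1.]])
    for t in targets:
        a=np.radians(t[3]); c,s_=np.cos(a),np.sin(a)
        T=np.array([[c,s_,0],[s_,-c,0],[0,0,-1.]])
        rv=R.from_matrix(M.T@T).as_rotvec(degrees=True)/6
        d=M.T@(np.array(t[:3])-p)/.05
        print(np.round(rv,2)+0,np.round(d,3)+0)
E
python3 - <<'E'
from h import *
c,e,M=cal('wrist'); s=bot.read_state(); T=R.from_quat(s['eef_rot']).as_matrix()
print('cam in tool',(T.T@(e-s['ee_pos'])).round(4)); print((T.T@M).round(3))
rel([(.35,.5,.35,165),(.58,.2,.42,175),(.58,-.1,.42,175),(.58,-.14,.42,175)])
E
```

```text
cam in tool [ 0.0732 -0.0018 -0.1258]
[[-0.    -0.958 -0.288]
 [ 1.    -0.    -0.   ]
 [-0.    -0.288  0.958]]
[ 0.    0.   -0.01] [-4.163 -1.025 -2.034]
[ 0.    0.   -1.68] [-10.163  -5.624  -3.435]
[ 0.    0.   -1.68] [-11.721 -11.418  -3.435]
[ 0.    0.   -1.68] [-11.929 -12.191  -3.435]
```

```bash
python3 - <<'E'
from h import *
rel([(.35,.5,.35,165),(.5,.2,.42,175),(.47,-.14,.42,175)])
E
```

```text
[ 0.    0.   -0.01] [-4.163 -1.025 -2.034]
[ 0.    0.   -1.68] [-8.618 -6.04  -3.434]
[ 0.    0.   -1.68] [ -9.805 -12.762  -3.434]
```

Emit:
arm_command(series=[[[0,0,0,-1.1,-0.3,-0.5,1],[0,0,0,-2.2,-0.6,-1.0,1],[0,0,0,-3.2,-0.9,-1.5,1],[0,0,0,-4.2,-1.3,-2.0,1],[0,0,-0.5,-5.1,-2.1,-2.4,1],[0,0,-0.8,-6.0,-3.0,-2.7,1],[0,0,-1.1,-6.8,-3.9,-3.0,1],[0,0,-1.4,-7.5,-4.8,-3.3,1],[0,0,-1.7,-8.1,-5.4,-3.4,1],[0,0,-1.7,-8.6,-6.0,-3.4,1]]])

```text
t: 2.2
ee_pos: [0.5005, 0.2004, 0.4191]
eef_rot: [0.043, 0.999, 0.0, 0.001]
wrist_force: [-0.3, 0.5, -0.6]
gripper_width: 1.005
grasp_force: 0.0
```

```bash
python3 - <<'E'
from h import *
s=bot.read_state();print(s['ee_pos'],s['eef_rot'],s['q'])
rel([(.47,-.14,.42,175)])
E
```

```text
[0.5004818  0.20035121 0.41908157] [4.26817818e-02 9.99088440e-01 3.76736686e-04 6.41699017e-04] [-0.68931417  0.17538929  0.30502184  1.27206018 -0.05301923  1.70042178
  1.08977631]
[0.01 0.01 0.02] [ 0.027 -6.834 -0.024]
```

Emit:
arm_command(series=[[[0,0,0,0,-1.1,0,1],[0,0,0,0,-2.2,0,1],[0,0,0,0,-3.3,0,1],[0,0,0,0,-4.4,0,1],[0,0,0,0,-5.5,0,1],[0,0,0,0,-6.4,0,1],[0,0,0,0,-6.8,0,1],[0,0,0,0,-6.8,0,1],[0,0,0,0,-6.8,0,1],[0,0,0,0,-6.8,0,1]]])

```text
t: 3.45
ee_pos: [0.4713, -0.1351, 0.4182]
eef_rot: [0.041, 0.999, 0.0, -0.0]
wrist_force: [-0.2, 0.7, -0.4]
gripper_width: 0.998
grasp_force: 0.0
```

```bash
python3 - <<'E'
from h import *
C=cal('wrist'); snap('wrist','w1.png'); print(bot.read_state()['ee_pos'])
H=dict(plant_box=0,cradle=0,cactus_pot=.008,lamp_head=.008,camera=.008,light_bar=.005)
for t,z in H.items():
    for d in bot.mark_of('wrist',t)[:2]:
        u,v=d['centre'][0]*640,d['centre'][1]*480
        print(t,round(d['p'],2),round(u),round(v),px2w('wrist',u,v,z,C).round(4))
for t,z in [('cradle',.010),('light_bar',.035)]:
    m=bot.cut_out('wrist',t)
    for d in m[:1]:
        c,_=cv2.findContours(d['pixels'].astype(np.uint8),0,2); c=max(c,key=cv2.contourArea)
        P=np.array([px2w('wrist',*p[0],z,C)[:2] for p in c],np.float32)
        print(t,d['p'],cv2.minAreaRect(P))
E
```

```text
[ 0.47120589 -0.13528885  0.41821377]
plant_box 0.87 215 207 [ 0.5104 -0.2861  0.    ]
cradle 0.66 442 210 [0.5409 0.02   0.    ]
cactus_pot 0.92 285 187 [ 0.4908 -0.1882  0.008 ]
lamp_head 0.68 209 184 [ 0.4783 -0.2873  0.008 ]
camera 0.56 140 183 [ 0.4688 -0.3778  0.008 ]
light_bar 0.85 216 228 [ 0.5393 -0.2875  0.005 ]
cradle 0.71 ((0.5401816368103027, 0.01600545644760132), (0.08162176609039307, 0.24170978367328644), 74.60380554199219)
light_bar 0.75 ((0.53705894947052, -0.2807914912700653), (0.22090089321136475, 0.04589664936065674), 84.07123565673828)
```

View pics/w1.png

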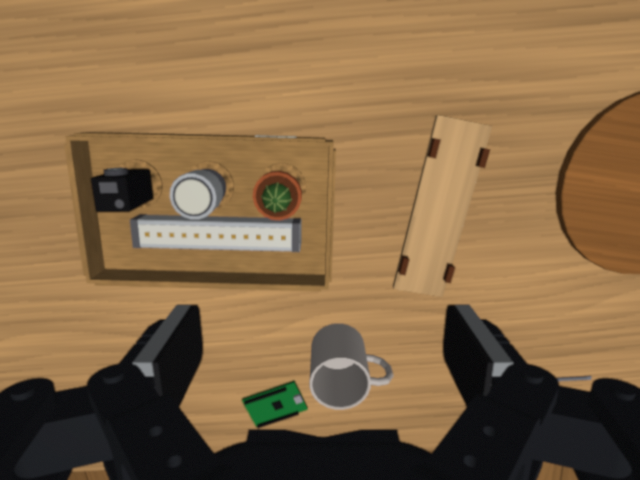

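The wrist view shows the camera at (122,190) with its lens toward the robot, the lamp at (195,195), the cactus at (277,195), the bar at (216,233) and the cradle tilted about 15 degrees. I'll take one closer view over the box and fit the poses there.

```bash
cat >> h.py <<'E'
from scipy.optimize import minimize
def boxpts(x0,x1,y0,y1,z0,z1): return [(x,y,z) for x in(x0,x1) for y in(y0,y1) for z in(z0,z1)]
def circ(r,z,n=24): return [(r*np.cos(a),r*np.sin(a),z) for a in np.linspace(0,2*np.pi,n,False)]
SH=dict(plant_box=boxpts(-.1,.1,-.1635,.1635,0,.045),light_bar=boxpts(-.11,.11,-.019,.019,0,.03),
 cradle=boxpts(-.12,.12,-.036,.036,0,.01)+boxpts(-.092,.092,-.036,.036,.01,.024),
 cactus_pot=circ(.021,0)+circ(.029,.044)+circ(.029,.058)+circ(.012,.081),lamp_head=circ(.021,0)+circ(.027,.038)+circ(.027,.072),
 camera=boxpts(-.021,.021,-.021,.021,0,.074)+boxpts(-.027,-.021,-.01,.01,.042,.062),round_board=circ(.125,0)+circ(.125,.018))
def fit(n,t,x,y,yaw,z,C,usehull=True,lock=False):
    r=bot.cut_out(n,t)
    if not r: print(t,'none'); return
    m=r[0]['pixels'].astype(np.uint8)
    if usehull:
        c,_=cv2.findContours(m,0,2); c=max(c,key=cv2.contourArea)
        m=np.zeros_like(m); cv2.fillPoly(m,[cv2.convexHull(c)],1)
    pts=np.array(SH[t])
    def cost(p):
        a=p[2]; c,s=np.cos(a),np.sin(a)
        W=np.c_[p[0]+c*pts[:,0]-s*pts[:,1],p[1]+s*pts[:,0]+c*pts[:,1],pts[:,2]+z]
        h=cv2.convexHull(np.array([w2px(n,w,C) for w in W],np.float32))
        q=np.zeros_like(m); cv2.fillPoly(q,[np.round(h*16).astype(np.int32)],1,shift=4)
        return 1-(q&m).sum()/max(1,(q|m).sum())
    x0=np.array([x,y,np.radians(yaw)]); d=np.array([.012,.012,0 if lock else .1])
    S=[x0]+[x0+np.eye(3)[i]*d for i in range(3)]
    o=minimize(cost,x0,method='Nelder-Mead',options=dict(initial_simplex=S,xatol=1e-4,fatol=1e-5,maxiter=200))
    print(t,'p',round(r[0]['p'],2),'xy',o.x[:2].round(4),'yaw',np.degrees(o.x[2]).round(2),'1-iou',round(o.fun,3)); return o.x
E
python3 - <<'E'
from h import *
C=cal('wrist')
fit('wrist','plant_box',.515,-.29,-6,0,C); fit('wrist','cradle',.54,.016,-15,0,C); fit('wrist','light_bar',.54,-.284,84,.005,C)
rel([(.47,-.29,.24,174)])
E
```

```text
plant_box p 0.69 xy [ 0.5121 -0.2924] yaw -6.28 1-iou 0.023
cradle p 0.71 xy [0.5391 0.0125] yaw -15.78 1-iou 0.015
light_bar p 0.75 xy [ 0.54   -0.2845] yaw 83.86 1-iou 0.012
[0.   0.   0.19] [-0.243 -3.057  3.566]
```

Emit:
arm_command(series=[[[0,0,0.2,-0.1,-0.8,0.6,0.8],[0,0,0.2,-0.2,-1.6,1.4,0.8],[0,0,0.2,-0.24,-2.4,2.2,0.8],[0,0,0.2,-0.24,-3.0,3.0,0.8],[0,0,0.2,-0.24,-3.06,3.56,0.8],[0,0,0.2,-0.24,-3.06,3.56,0.8],[0,0,0.2,-0.24,-3.06,3.56,0.8],[0,0,0.2,-0.24,-3.06,3.56,0.8],[0,0,0.2,-0.24,-3.06,3.56,0.8],[0,0,0.2,-0.24,-3.06,3.56,0.8]]])

```text
t: 5.3
ee_pos: [0.4702, -0.29, 0.2408]
eef_rot: [0.053, 0.999, -0.0, 0.0]
wrist_force: [0.3, 1.3, 0.2]
gripper_width: 0.901
grasp_force: 0.0
```

```bash
python3 - <<'E'
from h import *
C=cal('wrist'); snap('wrist','w2.png')
b=fit('wrist','plant_box',.512,-.29,-6,0,C); fit('wrist','light_bar',.54,-.284,84,.005,C)
fit('wrist','cactus_pot',.49,-.19,0,.008,C,lock=True);fit('wrist','lamp_head',.48,-.288,0,.008,C,lock=True);fit('wrist','camera',.469,-.38,-6,.008,C)
for y in(.095,0,-.095):
    print('coaster',b[0]-np.cos(b[2])*.032-np.sin(b[2])*y,b[1]-np.sin(b[2])*.032+np.cos(b[2])*y)
C=cal('scene'); snap('scene'); fit('scene','round_board',.525,.296,0,0,C,lock=True); fit('scene','cradle',.54,.012,-15,0,C);fit('scene','plant_box',.512,-.29,-6,0,C)
E
```

```text
plant_box p 0.76 xy [ 0.5125 -0.2907] yaw -5.92 1-iou 0.026
light_bar p 0.77 xy [ 0.5408 -0.2826] yaw 83.82 1-iou 0.025
cactus_pot p 0.82 xy [ 0.4901 -0.1929] yaw 0.0 1-iou 0.024
lamp_head none
camera p 0.75 xy [ 0.4686 -0.381 ] yaw -6.25 1-iou 0.055
coaster 0.49041575976171686 -0.19286307385383367
coaster 0.4806220967032499 -0.28735690520751106
coaster 0.47082843364478294 -0.38185073656118845
round_board p 0.65 xy [0.5258 0.2988] yaw 0.0 1-iou 0.024
cradle p 0.97 xy [0.5399 0.0154] yaw -15.0 1-iou 0.018
plant_box p 0.86 xy [ 0.5091 -0.2912] yaw -5.83 1-iou 0.024
```

View pics/w2.png

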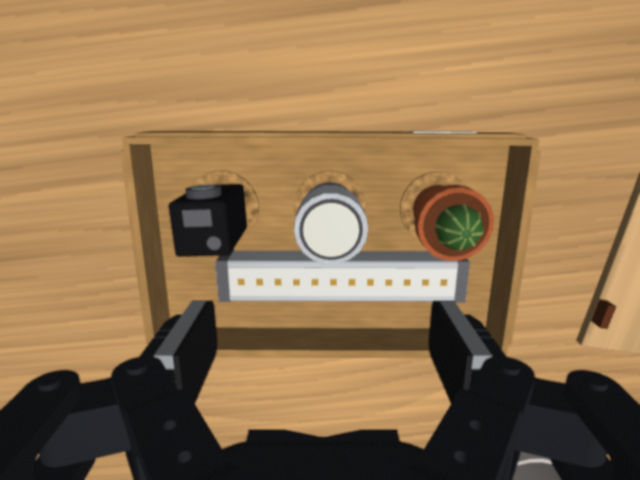

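```bash
python3 - <<'E'
from h import *
rel([(.4902,-.1929,.24,174),(.4902,-.1929,.055,174)])
print('from grasp'); g=(.4902,-.1929,.055,174)
rel([(.4902,-.1929,.22,174),(.53,.05,.22,174),(.592,.298,.22,174),(.592,.298,.0662,174)],g)
E
```

```text
[ 0.    0.   -0.01] [-0.199  1.976  0.005]
[ 0.    0.   -0.01] [-0.2    1.976  3.705]
from grasp
[0. 0. 0.] [ 0.   0.  -3.3]
[0. 0. 0.] [-0.284  4.915 -3.3  ]
[0. 0. 0.] [-0.999  9.977 -3.3  ]
[0. 0. 0.] [-0.999  9.977 -0.224]
```

Emit:
arm_command(series=[[[0,0,0,-0.1,0.9,0.3,0.8],[0,0,0,-0.2,1.7,0.8,0.8],[0,0,0,-0.2,1.98,1.4,0.8],[0,0,0,-0.2,1.98,2.3,0.8],[0,0,0,-0.2,1.98,3.1,0.8],[0,0,0,-0.2,1.98,3.7,0.8],[0,0,0,-0.2,1.98,3.7,0.8],[0,0,0,-0.2,1.98,3.7,0],[0,0,0,-0.2,1.98,3.7,-0.5],[0,0,0,-0.2,1.98,3.7,-0.5]]], squeeze=40)

```text
t: 7.05
ee_pos: [0.4915, -0.1932, 0.057]
eef_rot: [0.053, 0.999, -0.0, 0.002]
wrist_force: [-0.9, 0.5, 7.4]
gripper_width: 0.665
grasp_force: 43.3
```

Emit:
arm_command(series=[[[0,0,0,0,0,-0.4,-0.5],[0,0,0,0,0,-1.1,-0.5],[0,0,0,0,0,-1.9,-0.5],[0,0,0,-0.05,0.3,-2.7,-0.5],[0,0,0,-0.1,1.0,-3.2,-0.5],[0,0,0,-0.15,1.9,-3.3,-0.5],[0,0,0,-0.2,2.8,-3.3,-0.5],[0,0,0,-0.25,3.7,-3.3,-0.5],[0,0,0,-0.3,4.6,-3.3,-0.5],[0,0,0,-0.4,5.5,-3.3,-0.5]]])

```text
t: 8.3
ee_pos: [0.5391, 0.08, 0.2208]
eef_rot: [0.053, 0.999, 0.0, 0.0]
wrist_force: [1.0, -0.8, -1.8]
gripper_width: 0.667
grasp_force: 43.3
```

```bash
python3 - <<'E'
from h import *
print(bot.read_state()['grasp_force'])
rel([(.592,.298,.22,174),(.592,.298,.0665,174)])
E
```

```text
43.28852713108063
[ 0.    0.   -0.01] [-0.592  4.447  0.019]
[ 0.    0.   -0.01] [-0.591  4.446  3.089]
```

Emit:
arm_command(series=[[[0,0,0,-0.1,0.8,0,-0.5],[0,0,0,-0.2,1.7,0,-0.5],[0,0,0,-0.3,2.6,0,-0.5],[0,0,0,-0.45,3.5,0,-0.5],[0,0,0,-0.55,4.2,0.3,-0.5],[0,0,0,-0.6,4.45,0.9,-0.5],[0,0,0,-0.6,4.45,1.6,-0.5],[0,0,0,-0.6,4.45,2.3,-0.5],[0,0,0,-0.6,4.45,2.8,-0.5],[0,0,0,-0.6,4.45,3.0,-0.5]]])

```text
t: 9.55
ee_pos: [0.5914, 0.2963, 0.0686]
eef_rot: [0.053, 0.999, -0.001, -0.001]
wrist_force: [-0.3, 0.9, -1.6]
gripper_width: 0.663
grasp_force: 43.3
```

```bash
python3 - <<'E'
from h import *
s=bot.read_state(); print(s['ee_pos'],s['wrist_force'])
rel([(.592,.298,.0675,174)])
E
```

```text
[0.59138149 0.29630792 0.06864094] [-0.32444215  0.9405109  -1.63767648]
[-0.02 -0.02 -0.01] [-0.009  0.035  0.023]
```

Emit:
arm_command(series=[[[0,0,0,0,0,0.05,-0.5],[0,0,0,0,0,0.05,0.8],[0,0,0,0,0,0.05,0.8],[0,0,0,0,0,0.05,0.8],[0,0,0,0,0,-0.6,0.8],[0,0,0,0,0,-1.4,0.8],[0,0,0,0,0,-2.3,0.8],[0,0,0,0.1,-0.7,-3.0,0.8],[0,0,0,0.3,-1.7,-3.4,0.8],[0,0,0,0.5,-2.7,-3.4,0.8]]])

```text
t: 10.8
ee_pos: [0.554, 0.1638, 0.2429]
eef_rot: [0.053, 0.999, 0.001, 0.002]
wrist_force: [0.4, -0.7, 0.5]
gripper_width: 0.9
grasp_force: 0.0
```

```bash
python3 - <<'E'
from h import *
s=bot.read_state(); print(s['ee_pos'],s['wrist_force'])
C=cal('scene'); snap('scene','s3.png'); fit('scene','cactus_pot',.592,.298,0,.018,C,lock=True)
rel([(.4807,-.2873,.22,174),(.4807,-.2873,.061,174)])
E
```

```text
[0.55403591 0.16382224 0.24292309] [ 0.35155017 -0.70076289  0.45097849]
cactus_pot p 0.7 xy [0.5917 0.2956] yaw 0.0 1-iou 0.051
[-0.01  0.02 -0.1 ] [ 0.427 -9.011  0.447]
[-0.01  0.02 -0.1 ] [ 0.434 -9.009  3.627]
```

View pics/s3.png

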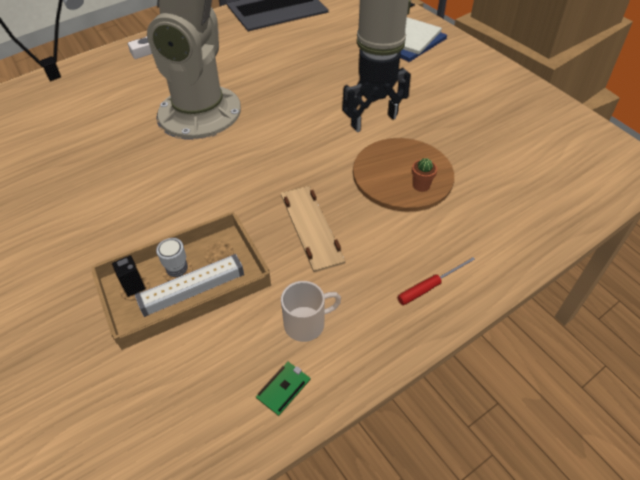

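The cactus stands on the board at (424,174), so the lamp is next.

Emit:
arm_command(series=[[[0,0,0,0.05,-1.0,0.1,0.8],[0,0,0,0.1,-2.1,0.2,0.8],[0,0,0,0.15,-3.2,0.3,0.8],[0,0,0,0.2,-4.3,0.4,0.8],[0,0,0,0.25,-5.4,0.4,0.8],[0,0,0,0.3,-6.5,0.4,0.8],[0,0,0,0.35,-7.6,0.4,0.8],[0,0,0,0.4,-8.5,0.4,0.8],[0,0,0,0.43,-9.0,0.5,0.8],[0,0,0,0.43,-9.0,1.0,0.8]]])

```text
t: 12.15
ee_pos: [0.4845, -0.2836, 0.1918]
eef_rot: [0.055, 0.998, -0.001, 0.002]
wrist_force: [-0.1, 0.3, -0.5]
gripper_width: 0.897
grasp_force: 0.0
```

```bash
python3 - <<'E'
from h import *
s=bot.read_state(); print(s['ee_pos'],s['eef_rot'])
C=cal('wrist'); snap('wrist'); fit('wrist','lamp_head',.4807,-.2873,0,.008,C,lock=True)
rel([(.4807,-.2873,.061,174)])
E
```

```text
[ 0.48448497 -0.28357379  0.19178376] [ 0.05506127  0.9984807  -0.00124249  0.0017334 ]
lamp_head p 0.91 xy [ 0.479  -0.2869] yaw 0.0 1-iou 0.016
[ 0.01 -0.03 -0.02] [ 0.029 -0.162  2.545]
```

```bash
python3 - <<'E'
from h import *
s=bot.read_state(); print(s['ee_pos'],s['dq'].round(3)); 
rel([(.480,-.287,.061,174)])
E
```

```text
[ 0.48343748 -0.27958192  0.18825562] [-0.021 -0.024 -0.003 -0.041  0.014  0.045 -0.012]
[ 0.01 -0.03 -0.02] [ 0.043 -0.158  2.545]
```

Emit:
arm_command(series=[[[0,0,0,0.04,-0.16,0.5,0.8],[0,0,0,0.04,-0.16,1.2,0.8],[0,0,0,0.04,-0.16,1.9,0.8],[0,0,0,0.04,-0.16,2.54,0.8],[0,0,0,0.04,-0.16,2.54,0.8],[0,0,0,0.04,-0.16,2.54,0],[0,0,0,0.04,-0.16,2.54,-0.5],[0,0,0,0.04,-0.16,2.54,-0.5],[0,0,0,0.04,-0.16,2.54,-0.5],[0,0,0,0.04,-0.16,1.8,-0.5]]])

```text
t: 13.5
ee_pos: [0.4805, -0.2868, 0.0994]
eef_rot: [0.053, 0.999, 0.001, -0.002]
wrist_force: [0.4, 0.0, -0.7]
gripper_width: 0.612
grasp_force: 42.9
```

```bash
python3 - <<'E'
from h import *
s=bot.read_state(); print(s['ee_pos'],s['grasp_force'])
rel([(.49,-.2,.22,174),(.4945,.356,.22,174)])
E
```

```text
[ 0.4805226  -0.28677554  0.09944941] 42.86706138169393
[ 0.01 -0.04 -0.01] [ 0.003  1.749 -2.409]
[ 0.01 -0.04 -0.01] [ 1.083 12.817 -2.392]
```

Emit:
arm_command(series=[[[0,0,0,0,0,-0.8,-0.5],[0,0,0,0,0.4,-1.6,-0.5],[0,0,0,0.1,1.2,-2.2,-0.5],[0,0,0,0.15,2.2,-2.4,-0.5],[0,0,0,0.25,3.3,-2.4,-0.5],[0,0,0,0.35,4.4,-2.4,-0.5],[0,0,0,0.45,5.5,-2.4,-0.5],[0,0,0,0.55,6.6,-2.4,-0.5],[0,0,0,0.65,7.7,-2.4,-0.5],[0,0,0,0.75,8.8,-2.4,-0.5]]])

```text
t: 14.75
ee_pos: [0.4907, 0.1552, 0.2213]
eef_rot: [0.053, 0.999, 0.0, 0.001]
wrist_force: [1.4, 0.2, -1.4]
gripper_width: 0.615
grasp_force: 43.0
```

```bash
python3 - <<'E'
from h import *
bot.capture('side'); s=bot.read_state(); print(s['ee_pos'],s['grasp_force'])
rel([(.4945,.354,.22,174),(.4945,.354,.0715,174)])
E
```

```text
[0.48934687 0.16465792 0.22079945] 43.029273378197104
[0.04 0.   0.08] [0.261 3.779 0.032]
[0.04 0.   0.08] [0.261 3.767 3.002]
```

Emit:
arm_command(series=[[[0,0,0,0.08,0.8,0,-0.5],[0,0,0,0.15,1.7,0,-0.5],[0,0,0,0.22,2.6,0,-0.5],[0,0,0,0.27,3.4,0.2,-0.5],[0,0,0,0.3,3.9,0.7,-0.5],[0,0,0,0.3,3.98,1.4,-0.5],[0,0,0,0.3,3.98,2.1,-0.5],[0,0,0,0.3,3.98,2.6,-0.5],[0,0,0,0.3,3.98,2.85,-0.5],[0,0,0,0.3,3.98,2.92,-0.5]]])

```text
t: 16.05
ee_pos: [0.497, 0.3527, 0.0754]
eef_rot: [0.053, 0.999, -0.0, -0.0]
wrist_force: [-8.9, -5.1, 21.0]
gripper_width: 0.612
grasp_force: 45.4
```

Emit:
arm_command(series=[[[0,0,0,0,0,0.0,-0.5],[0,0,0,0,0,0.0,0.8],[0,0,0,0,0,0.0,0.8],[0,0,0,0,0,0.0,0.8],[0,0,0,0,0,-0.6,0.8],[0,0,0,0,0,-1.4,0.8],[0,0,0,0,0,-2.3,0.8],[0,0,0,0,-0.7,-2.9,0.8],[0,0,0,-0.1,-1.7,-3.0,0.8],[0,0,0,-0.2,-2.8,-3.0,0.8]]])

```text
t: 17.3
ee_pos: [0.4923, 0.212, 0.2253]
eef_rot: [0.052, 0.999, 0.001, 0.001]
wrist_force: [1.2, -1.5, 0.3]
gripper_width: 0.9
grasp_force: 0.0
```

```bash
python3 - <<'E'
from h import *
s=bot.read_state(); print(s['ee_pos'],s['eef_rot'])
C=cal('scene'); snap('scene','s4.png'); fit('scene','cactus_pot',.592,.298,0,.018,C,lock=True); fit('scene','lamp_head',.4945,.354,0,.018,C,lock=True)
E
```

```text
[0.49227246 0.2119994  0.22526774] [5.22212739e-02 9.98635011e-01 6.02150241e-04 8.31561855e-04]
cactus_pot p 0.81 xy [0.5919 0.2949] yaw 0.0 1-iou 0.061
lamp_head p 0.88 xy [0.4952 0.3533] yaw 0.0 1-iou 0.057
```

Emit:
arm_command(series=[[[0,0,0,-0.05,-0.9,0,0.8],[0,0,0,-0.1,-2.0,0,0.8],[0,0,0,-0.2,-3.1,0,0.8],[0,0,0,-0.3,-4.3,0,0.8],[0,0,0,-0.4,-5.5,0,0.8],[0,0,0,-0.5,-6.7,0,0.8],[0,0,0,-0.6,-7.9,0,0.8],[0,0,0,-0.7,-9.1,0,0.8],[0,0,0,-0.8,-10.2,0,0.8],[0,0,0,-0.85,-11.2,0,0.8]]])

```text
t: 18.7
ee_pos: [0.4762, -0.3495, 0.2241]
eef_rot: [0.052, 0.999, -0.0, 0.0]
wrist_force: [1.2, 0.1, -0.2]
gripper_width: 0.9
grasp_force: 0.0
```

Emit:
arm_command(series=[[[0,0,0,0,-0.5,0.3,0.8],[0,0,0,0,-0.68,0.8,0.8],[0,0,0,0,-0.68,1.2,0.8],[0,0,0,0,-0.68,1.4,0.8],[0,0,0,0,-0.68,1.4,0.8],[0,0,0,0,-0.68,1.4,0.8],[0,0,0,0,-0.68,1.4,0.8],[0,0,0,0,-0.68,1.4,0.8],[0,0,0,0,-0.68,1.4,0.8],[0,0,0,0,-0.68,1.4,0.8]]])

```text
t: 19.95
ee_pos: [0.4717, -0.3823, 0.1544]
eef_rot: [0.053, 0.999, -0.0, 0.0]
wrist_force: [-0.1, 0.6, -0.2]
gripper_width: 0.899
grasp_force: 0.0
```

```bash
python3 - <<'E'
from h import *
s=bot.read_state(); print(s['ee_pos'],s['eef_rot'],s['q'])
C=cal('wrist'); snap('wrist'); c=fit('wrist','camera',.47,-.381,-6,.008,C)
rel([(c[0],c[1],.050,180+np.degrees(c[2])),(.4698,-.3815,.05,174)])
E
```

```text
[ 0.47168162 -0.38231863  0.1543778 ] [ 5.28069105e-02  9.98604740e-01 -3.67976717e-05  4.15497650e-05] [ 0.08668906  0.48555761  0.74240206  1.57976756 -0.3438126   1.21118429
  2.35880688]
camera p 0.64 xy [ 0.4687 -0.3809] yaw -2.84 1-iou 0.039
[ 0.    0.   -0.54] [0.062 0.021 2.087]
[ 0.    0.   -0.01] [0.039 0.012 2.087]
```

Emit:
arm_command(series=[[[0,0,0,0.04,0.01,0.6,0.8],[0,0,0,0.04,0.01,1.3,0.8],[0,0,0,0.04,0.01,1.9,0.8],[0,0,0,0.04,0.01,2.08,0.8],[0,0,0,0.04,0.01,2.08,0],[0,0,0,0.04,0.01,2.08,-0.8],[0,0,0,0.04,0.01,2.08,-0.8],[0,0,0,0.04,0.01,2.08,-0.8],[0,0,0,0.04,0.01,2.08,-0.8],[0,0,0,0.04,0.01,2.08,-0.8]]])

```text
t: 21.3
ee_pos: [0.4705, -0.3823, 0.0518]
eef_rot: [0.053, 0.999, -0.001, 0.001]
wrist_force: [-0.5, -0.6, 6.3]
gripper_width: 0.487
grasp_force: 41.6
```

Emit:
arm_command(series=[[[0,0,0,0,0,-0.6,-0.8],[0,0,0,0,0,-1.4,-0.8],[0,0,0,0,0.2,-2.3,-0.8],[0,0,0,0.05,0.8,-3.0,-0.8],[0,0,0,0.1,1.8,-3.4,-0.8],[0,0,0,0.2,2.9,-3.4,-0.8],[0,0,0,0.3,4.0,-3.4,-0.8],[0,0,0,0.4,5.1,-3.4,-0.8],[0,0,0,0.45,6.2,-3.4,-0.8],[0,0,0,0.5,7.3,-3.4,-0.8]]])

```text
t: 22.55
ee_pos: [0.483, -0.0143, 0.2207]
eef_rot: [0.053, 0.999, 0.0, 0.0]
wrist_force: [1.0, -0.1, -1.5]
gripper_width: 0.49
grasp_force: 40.9
```

Emit:
arm_command(series=[[[0,0,0,0.05,1.0,0,-0.8],[0,0,0,0.1,2.0,0,-0.8],[0,0,0,0.2,3.0,0,-0.8],[0,0,0,0.25,4.0,0.1,-0.8],[0,0,0,0.3,4.8,0.5,-0.8],[0,0,0,0.31,5.15,1.1,-0.8],[0,0,0,0.31,5.15,1.9,-0.8],[0,0,0,0.31,5.15,2.6,-0.8],[0,0,0,0.31,5.15,3.0,-0.8],[0,0,0,0.31,5.15,3.1,-0.8]]])

```text
t: 23.8
ee_pos: [0.4942, 0.2411, 0.0641]
eef_rot: [0.053, 0.999, -0.001, -0.001]
wrist_force: [-0.0, -0.3, -0.7]
gripper_width: 0.49
grasp_force: 41.0
```

Emit:
arm_command(series=[[[0,0,0,0,0,0.05,-0.8],[0,0,0,0,0,0.05,0.4],[0,0,0,0,0,0.05,0.4],[0,0,0,0,0,0.05,0.4],[0,0,0,0,0,-0.6,0.4],[0,0,0,0,0,-1.4,0.4],[0,0,0,0,0,-2.3,0.4],[0,0,0,-0.1,-0.6,-3.0,0.4],[0,0,0,-0.3,-1.6,-3.15,0.4],[0,0,0,-0.5,-2.7,-3.15,0.4]]])

```text
t: 25.05
ee_pos: [0.5063, 0.104, 0.2242]
eef_rot: [0.052, 0.999, 0.001, 0.001]
wrist_force: [0.1, -0.7, -1.0]
gripper_width: 0.701
grasp_force: 0.0
```

Emit:
arm_command(series=[[[0,0,1.5,-0.2,-0.9,0,0.4],[0,0,3.1,-0.4,-1.8,0,0.4],[0,0,4.8,-0.6,-2.7,0,0.4],[0,0,6.5,-0.8,-3.6,0,0.4],[0,0,8.2,-1.0,-4.5,0,0.4],[0,0,9.9,-1.2,-5.4,0,0.4],[0,0,11.6,-1.35,-6.3,0,0.4],[0,0,13.3,-1.45,-7.1,0,0.4],[0,0,14.6,-1.51,-7.5,0,0.4],[0,0,15,-1.51,-7.65,0,0.4]]])

```text
t: 26.3
ee_pos: [0.54, -0.285, 0.2228]
eef_rot: [0.745, 0.668, -0.0, 0.0]
wrist_force: [0.5, 0.2, -0.2]
gripper_width: 0.698
grasp_force: 0.0
```

```bash
python3 - <<'E'
from h import *
C=cal('scene'); snap('scene','s5.png'); fit('scene','camera',.4945,.242,-6,.018,C)
C=cal('wrist'); snap('wrist','w5.png'); c=fit('wrist','light_bar',.5405,-.283,84,.005,C); 
s=bot.read_state(); print(s['ee_pos'],R.from_quat(s['eef_rot']).as_matrix()[:2,0],s['q'],s['dq'].round(2))
rel([(c[0],c[1],.15,np.degrees(c[2])),(.5405,-.283,.028,83.8)])
E
```

```text
camera p 0.75 xy [0.4948 0.2405] yaw -5.07 1-iou 0.094
light_bar p 0.73 xy [ 0.5412 -0.2821] yaw 83.87 1-iou 0.031
[ 0.54081922 -0.28237189  0.22277948] [0.10206931 0.99477706] [-0.21597513  0.48523711  0.91972751  1.48440428 -0.38938506  1.36440658
  0.62556444] [-0.01 -0.01 -0.    0.   -0.   -0.   -0.  ]
[ 0.   -0.01  0.05] [0.005 0.006 1.456]
[ 0.   -0.01  0.06] [-0.016 -0.005  3.896]
```

View pics/w5.png

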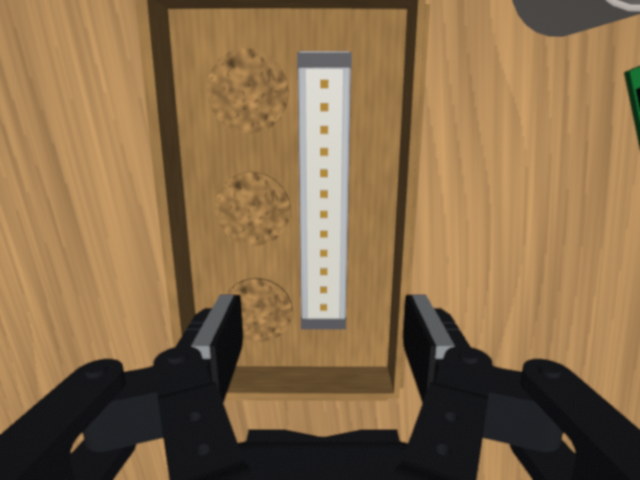

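View pics/s5.png

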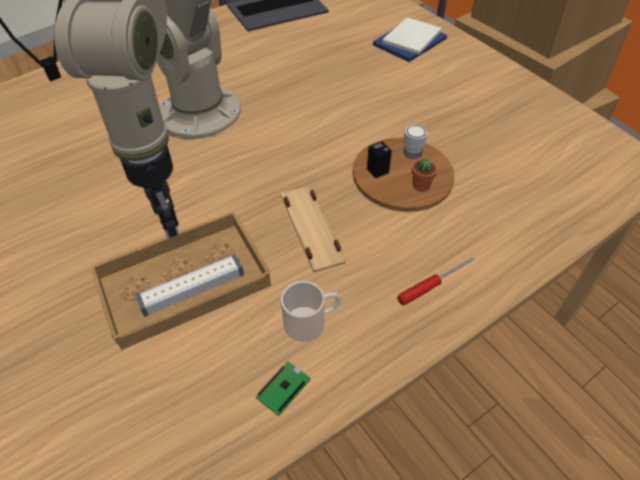

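The three things stand upright on the board, the coasters are bare at (248,90), (253,208) and (258,309), and the bar is centred under the jaws.

Emit:
arm_command(series=[[[0,0,0.05,0,0,0.8,0.4],[0,0,0.05,0,0,1.7,0.4],[0,0,0.05,0,0,2.6,0.4],[0,0,0.05,0,0,3.4,0.4],[0,0,0.05,0,0,3.85,0.4],[0,0,0.05,0,0,3.88,0.4],[0,0,0.05,0,0,3.88,0],[0,0,0.05,0,0,3.88,-0.8],[0,0,0.05,0,0,3.88,-0.8],[0,0,0.05,0,0,3.88,-0.8]]], squeeze=60)

```text
t: 27.75
ee_pos: [0.5417, -0.2842, 0.0308]
eef_rot: [0.745, 0.667, 0.001, 0.001]
wrist_force: [-0.5, 0.1, 8.0]
gripper_width: 0.43
grasp_force: 61.5
```

```bash
python3 - <<'E'
from h import *
s=bot.read_state(); print(s['ee_pos'],s['grasp_force'],s['wrist_force'],R.from_quat(s['eef_rot']).as_matrix()[:2,0],)
# bar long axis = tool x; cradle yaw about -15.4 -> tool x at 164.6
g=(s['ee_pos'][0],s['ee_pos'][1],.029,84)
rel([(g[0],g[1],.16,84),(.5395,.0142,.16,164.6),(.5395,.0142,.036,164.6)],g)
E
```

```text
[ 0.54167683 -0.2841883   0.03081417] 61.5480101108551 [-0.50517256  0.10480862  7.98370403] [0.11046752 0.99387946]
[0. 0. 0.] [ 0.    0.   -2.62]
[  0.     0.   -13.43] [ 5.931 -0.667 -2.62 ]
[  0.     0.   -13.43] [ 5.931 -0.667 -0.14 ]
```

Emit:
arm_command(series=[[[0,0,0,0,0,-0.6,-0.8],[0,0,0,0,0,-1.4,-0.8],[0,0,-0.8,0.3,0,-2.2,-0.8],[0,0,-2.4,1.1,-0.1,-2.6,-0.8],[0,0,-4.0,1.9,-0.2,-2.6,-0.8],[0,0,-5.6,2.7,-0.3,-2.6,-0.8],[0,0,-7.2,3.5,-0.4,-2.6,-0.8],[0,0,-8.8,4.3,-0.5,-2.6,-0.8],[0,0,-10.4,5.1,-0.6,-2.6,-0.8],[0,0,-12,5.7,-0.65,-2.6,-0.8]]])

```text
t: 29.0
ee_pos: [0.5395, 0.0053, 0.1593]
eef_rot: [0.208, 0.978, 0.0, 0.0]
wrist_force: [-0.2, -0.4, -1.1]
gripper_width: 0.431
grasp_force: 60.7
```

Emit:
arm_command(series=[[[0,0,-1.2,0.2,0,0,-0.8],[0,0,-1.43,0.23,0,0.4,-0.8],[0,0,-1.43,0.23,0,0.8,-0.8],[0,0,-1.43,0.23,0,1.0,-0.8],[0,0,-1.43,0.23,0,1.0,-0.8],[0,0,-1.43,0.23,0,1.0,-0.8],[0,0,-1.43,0.23,0,1.0,-0.8],[0,0,-1.43,0.23,0,1.0,-0.8],[0,0,-1.43,0.23,0,1.0,-0.8],[0,0,-1.43,0.23,0,1.0,-0.8]]])

```text
t: 30.25
ee_pos: [0.5292, 0.0081, 0.1088]
eef_rot: [0.137, 0.991, -0.0, -0.0]
wrist_force: [0.1, -0.2, -2.7]
gripper_width: 0.431
grasp_force: 60.8
```

```bash
python3 - <<'E'
from h import *
s=bot.read_state(); z=s['ee_pos'][2]; print(s['ee_pos'],s['grasp_force'],np.degrees(np.arctan2(*R.from_quat(s['eef_rot']).as_matrix()[1::-1,0])))
C=cal('wrist'); snap('wrist','w6.png'); fit('wrist','light_bar',.5395,.0142,164.6,z-.0255,C)
C=cal('scene'); snap('scene'); fit('scene','light_bar',.5395,.0142,164.6,z-.0255,C)
rel([(.5395,.0142,.05,164.6)])
E
```

```text
[0.52921688 0.00806896 0.10880797] 60.811647176742554 164.22485932839234
light_bar p 0.75 xy [0.5499 0.0172] yaw 167.22 1-iou 0.871
light_bar p 0.63 xy [0.54   0.0049] yaw 164.7 1-iou 0.382
[ 0.    0.   -0.06] [-0.165  0.174  1.175]
```

View pics/w6.png

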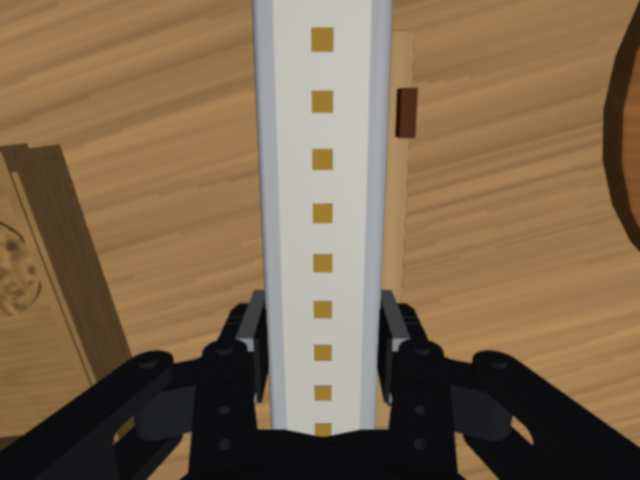

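```bash
python3 - <<'E'
from h import *
for x,y,a in((.5391,.0125,-15.8),(.5399,.0154,-15.0),(.5395,.014,-15.4)):
    a=np.radians(a);c,s=np.cos(a),np.sin(a)
    f=lambda u,v,z:w2px('wrist',(x+c*u-s*v,y+s*u+c*v,z)).round(1)
    print('top outer-left',f(-.092,.028,.024),f(-.092,.036,.024),f(-.068,.028,.024),f(-.068,.036,.024),'corner',f(-.12,.036,.01))
im=cv2.imread('pics/w6.png'); cv2.imwrite('pics/w6c.png',cv2.resize(im[20:160,370:450],None,fx=5,fy=4,interpolation=2))
E
```

```text
top outer-left [398.6  87.6] [415.1  87.7] [396.2 138.3] [412.2 138.3] corner [412.3  30.1]
top outer-left [402.2  86.8] [418.7  86.6] [400.3 137.5] [416.3 137.3] corner [415.   29.1]
top outer-left [400.5  87.2] [417.   87.1] [398.3 137.9] [414.3 137.8] corner [413.8  29.6]
```

View pics/w6c.png

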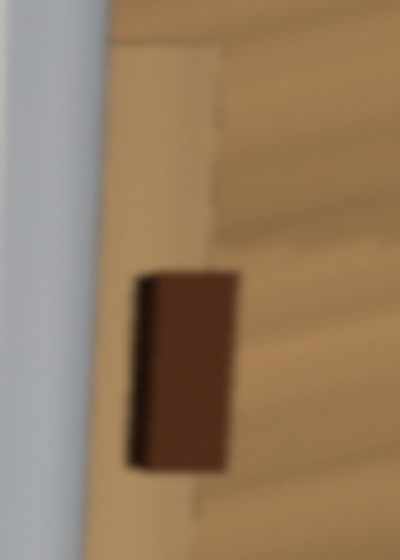

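Emit:
arm_command(series=[[[0,0,-0.06,-0.17,0.18,0,-0.8],[0,0,-0.06,-0.17,0.18,0.0,-0.8],[0,0,-0.06,-0.17,0.18,0.3,-0.8],[0,0,-0.06,-0.17,0.18,0.6,-0.8],[0,0,-0.06,-0.17,0.18,0.9,-0.8],[0,0,-0.06,-0.17,0.18,1.1,-0.8],[0,0,-0.06,-0.17,0.18,1.25,-0.8],[0,0,-0.06,-0.17,0.18,1.35,-0.8],[0,0,-0.06,-0.17,0.18,1.42,-0.8],[0,0,-0.06,-0.17,0.18,1.42,-0.8]]])

```text
t: 31.7
ee_pos: [0.5399, 0.0144, 0.0378]
eef_rot: [0.134, 0.991, -0.0, -0.0]
wrist_force: [1.3, -0.3, -1.8]
gripper_width: 0.429
grasp_force: 60.8
```

Emit:
arm_command(series=[[[0,0,0,0,0,0.03,-0.8],[0,0,0,0,0,0.05,-0.8],[0,0,0,0,0,0.05,0.3],[0,0,0,0,0,0.05,0.3],[0,0,0,0,0,0.05,0.3],[0,0,0,0,0,-0.5,0.3],[0,0,0,0,0,-1.3,0.3],[0,0,0,0,0,-2.2,0.3],[0,0,0,0,0,-3.1,0.5],[0,0,0,0,0,-3.5,0.8]]])

```text
t: 32.95
ee_pos: [0.5409, 0.0142, 0.2158]
eef_rot: [0.134, 0.991, 0.001, 0.002]
wrist_force: [0.4, 0.0, 0.1]
gripper_width: 0.896
grasp_force: 0.0
```

```bash
python3 - <<'E'
from h import *
C=cal('scene'); snap('scene'); fit('scene','light_bar',.5397,.0145,164.6,.01,C); 
for t,x,y in(('cactus_pot',.592,.295),('lamp_head',.495,.353)): fit('scene',t,x,y,0,.018,C,lock=True)
snap('side'); C=cal('side');fit('side','light_bar',.5397,.0145,164.6,.01,C)
for t,x,y in(('cactus_pot',.592,.295),('lamp_head',.495,.353)): fit('side',t,x,y,0,.018,C,lock=True)
fit('side','camera',.4945,.241,-6,.018,C)
C=cal('wrist'); snap('wrist','w7.png');
s=bot.read_state(); print(s['ee_pos'],np.degrees(np.arctan2(*R.from_quat(s['eef_rot']).as_matrix()[1::-1,0])))
rel([(.592,.296,.21,174),(.592,.296,.066,174)],)
E
```

```text
light_bar p 0.7 xy [0.5355 0.0154] yaw 164.89 1-iou 0.026
cactus_pot p 0.91 xy [0.5916 0.2955] yaw 0.0 1-iou 0.099
lamp_head p 0.64 xy [0.495 0.353] yaw 0.0 1-iou 1.0
light_bar p 0.64 xy [0.54   0.0114] yaw 165.06 1-iou 0.029
cactus_pot p 0.97 xy [0.5934 0.2963] yaw 0.0 1-iou 0.032
lamp_head p 0.76 xy [0.4977 0.3527] yaw 0.0 1-iou 0.045
camera p 0.71 xy [0.4976 0.2403] yaw -0.95 1-iou 0.072
[0.53947237 0.01439018 0.21191755] 164.57952908561225
[-0.01 -0.01 -1.57] [0.485 5.709 0.034]
[-0.01 -0.01 -1.57] [0.481 5.711 2.914]
```

View pics/w7.png

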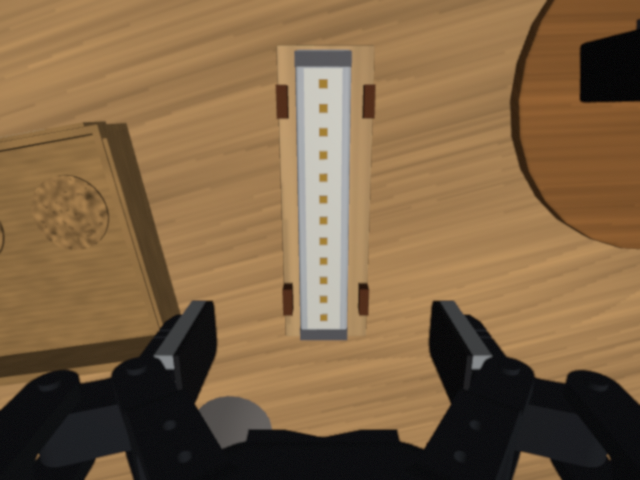

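```bash
python3 - <<'E'
from h import *
C=cal('wrist'); fit('wrist','light_bar',.5397,.0145,164.6,.01,C); fit('wrist','cradle',.5397,.0145,-15.4,0,C)
print('coaster cactus',px2w('wrist',71,212,.008,C))
# bar end midpoints
print('bar mid', (px2w('wrist',324,50,.04,C)+px2w('wrist',323.5,331,.04,C))/2)
print('cradle mid',(px2w('wrist',326,45.5,.01,C)+px2w('wrist',327,336,.01,C))/2)
# coasters in w5
a=np.radians(84.1);M=np.array([[np.cos(a),np.sin(a),0],[np.sin(a),-np.cos(a),0],[0,0,-1]])
Cc=np.array([[0,-.958,-.288],[1,0,0],[0,-.288,.958]])
e=np.array([.5408,-.2824,.2228])+M@np.array([.0732,-.0018,-.1258])
for u,v in((248.5,89.5),(253,208),(258,309)): print(px2w('wrist',u,v,.008,(C[0],e,M@Cc))[:2].round(4))
E
```

```text
light_bar p 0.74 xy [0.5364 0.0138] yaw 164.75 1-iou 0.026
cradle p 0.66 xy [0.5404 0.0144] yaw -15.27 1-iou 0.008
coaster cactus [ 0.489804   -0.19054051  0.008     ]
bar mid [0.53251507 0.01524574 0.04      ]
cradle mid [0.54051278 0.01549683 0.01      ]
[ 0.4906 -0.1879]
[ 0.4799 -0.2824]
[ 0.4702 -0.3764]
```

The bar lies between the uprights (296–352 across, the uprights at 282 and 369) with its lights up. Now I'll fetch the cactus back.

Emit:
arm_command(series=[[[0,0,-0.5,0.1,0.9,0,0.8],[0,0,-1.0,0.2,2.0,0,0.8],[0,0,-1.57,0.3,3.1,0,0.8],[0,0,-1.57,0.4,4.2,0,0.8],[0,0,-1.57,0.48,5.2,0,0.8],[0,0,-1.57,0.48,5.7,0.2,0.8],[0,0,-1.57,0.48,5.7,0.6,0.8],[0,0,-1.57,0.48,5.7,1.0,0.8],[0,0,-1.57,0.48,5.7,1.0,0.8],[0,0,-1.57,0.48,5.7,1.0,0.8]]], squeeze=40)

```text
t: 34.8
ee_pos: [0.5928, 0.2956, 0.1635]
eef_rot: [0.052, 0.999, 0.0, 0.0]
wrist_force: [-0.2, 0.5, 0.6]
gripper_width: 0.899
grasp_force: 0.0
```

```bash
python3 - <<'E'
from h import *
C=cal('wrist'); snap('wrist')
c=fit('wrist','cactus_pot',.592,.296,0,.018,C,lock=True); fit('wrist','lamp_head',.495,.353,0,.018,C,lock=True); fit('wrist','camera',.4945,.241,-6,.018,C)
print(bot.read_state()['ee_pos'],bot.read_state()['q'])
rel([(c[0],c[1],.067,174),(.592,.296,.067,174)])
E
```

```text
cactus_pot p 0.7 xy [0.5914 0.2953] yaw 0.0 1-iou 0.017
lamp_head p 0.78 xy [0.4938 0.3522] yaw 0.0 1-iou 0.023
camera p 0.79 xy [0.4942 0.2401] yaw -6.91 1-iou 0.046
[0.59293094 0.2956551  0.16381817] [-0.80509877  0.53724354  0.43641807  1.39182421 -0.22933171  1.26099525
  1.11281157]
[0.01 0.01 0.  ] [ 0.032 -0.012  1.936]
[0.01 0.01 0.  ] [0.022 0.003 1.936]
```

Emit:
arm_command(series=[[[0,0,0,0.03,0,0.5,0.8],[0,0,0,0.03,0,1.2,0.8],[0,0,0,0.03,0,1.8,0.8],[0,0,0,0.03,0,1.93,0.8],[0,0,0,0.03,0,1.93,0.8],[0,0,0,0.03,0,1.93,0],[0,0,0,0.03,0,1.93,-0.5],[0,0,0,0.03,0,1.93,-0.5],[0,0,0,0.03,0,1.93,-0.5],[0,0,0,0.03,0,1.93,-0.5]]])

```text
t: 36.25
ee_pos: [0.5921, 0.2963, 0.0684]
eef_rot: [0.052, 0.999, 0.001, 0.001]
wrist_force: [-0.6, -0.8, 6.4]
gripper_width: 0.665
grasp_force: 42.6
```

```bash
python3 - <<'E'
from h import *
s=bot.read_state(); print(s['ee_pos'],s['grasp_force'])
rel([(.4903,-.192,.24,174),(.4903,-.192,.0595,174)],(.5915,.2955,.067,174))
E
```

```text
[0.59214494 0.29627169 0.06842852] 42.63064205646515
[0. 0. 0.] [ 0.994 -9.908 -3.46 ]
[0. 0. 0.] [ 0.994 -9.908  0.15 ]
```

Emit:
arm_command(series=[[[0,0,0,0,0,-0.5,-0.5],[0,0,0,0,0,-1.3,-0.5],[0,0,0,0,-0.1,-2.1,-0.5],[0,0,0,0.05,-0.5,-2.9,-0.5],[0,0,0,0.15,-1.3,-3.3,-0.5],[0,0,0,0.25,-2.2,-3.3,-0.5],[0,0,0,0.35,-3.1,-3.3,-0.5],[0,0,0,0.45,-4.1,-3.3,-0.5],[0,0,0,0.55,-5.1,-3.3,-0.5],[0,0,0,0.65,-6.1,-3.3,-0.5]]])

```text
t: 37.5
ee_pos: [0.5262, -0.0059, 0.2318]
eef_rot: [0.052, 0.999, 0.0, 0.0]
wrist_force: [0.5, -0.8, -1.6]
gripper_width: 0.657
grasp_force: 43.4
```

Emit:
arm_command(series=[[[0,0,0,0.1,-1.0,0,-0.5],[0,0,0,0.2,-1.9,0,-0.5],[0,0,0,0.3,-2.8,0,-0.5],[0,0,0,0.34,-3.5,0,-0.5],[0,0,0,0.34,-3.81,0.4,-0.5],[0,0,0,0.34,-3.81,1.1,-0.5],[0,0,0,0.34,-3.81,1.8,-0.5],[0,0,0,0.34,-3.81,2.3,-0.5],[0,0,0,0.34,-3.81,2.5,-0.5],[0,0,0,0.34,-3.81,2.5,-0.5]]])

```text
t: 38.75
ee_pos: [0.4899, -0.1919, 0.1064]
eef_rot: [0.052, 0.999, -0.0, -0.0]
wrist_force: [-1.0, -0.2, -0.9]
gripper_width: 0.666
grasp_force: 43.4
```

```bash
python3 - <<'E'
from h import *
bot.capture('side'); bot.capture('side'); s=bot.read_state(); print(s['ee_pos'],s['grasp_force'])
rel([(.4903,-.192,.0595,174)])
E
```

```text
[ 0.49069332 -0.19221779  0.10744896] 43.375511169433594
[0.   0.02 0.  ] [0.01  0.004 0.959]
```

Emit:
arm_command(series=[[[0,0,0,0,0,0.3,-0.5],[0,0,0,0,0,0.6,-0.5],[0,0,0,0,0,0.85,-0.5],[0,0,0,0,0,0.96,-0.5],[0,0,0,0,0,0.96,-0.5],[0,0,0,0,0,0.96,0.2],[0,0,0,0,0,0.96,0.8],[0,0,0,0,0,0.96,0.8],[0,0,0,0,0,0.4,0.8],[0,0,0,0,0,-0.4,0.8]]])

```text
t: 40.1
ee_pos: [0.4892, -0.1916, 0.1261]
eef_rot: [0.052, 0.999, -0.0, -0.001]
wrist_force: [1.0, 0.6, -0.2]
gripper_width: 0.898
grasp_force: 0.0
```

Emit:
arm_command(series=[[[0,0,0,0,0,-0.9,0.8],[0,0,0,0,0,-1.8,0.8],[0,0,0,0.3,0,-2.2,0.8],[0,0,0,0.3,0,-2.2,0.8],[0,0,0,0.3,0,-2.2,0.8],[0,0,0,0.3,0,-2.2,0.8],[0,0,0,0.3,0,-2.2,0.8],[0,0,0,0.3,0,-2.2,0.8],[0,0,0,0.3,0,-2.2,0.8],[0,0,0,0.3,0,-2.2,0.8]]])

```text
t: 41.35
ee_pos: [0.4751, -0.1904, 0.2363]
eef_rot: [0.052, 0.999, -0.0, -0.0]
wrist_force: [-0.3, -0.2, -0.8]
gripper_width: 0.9
grasp_force: 0.0
```

```bash
python3 - <<'E'
from h import *
bot.capture('side'); C=cal('wrist'); snap('wrist','w8.png'); fit('wrist','cactus_pot',.4903,-.192,0,.008,C,lock=True); b=fit('wrist','plant_box',.512,-.2907,-6,0,C)
s=bot.read_state(); print(s['ee_pos'],s['wrist_force'])
for y in(.095,0,-.095):
    X=(b[0]-np.cos(b[2])*.032-np.sin(b[2])*y,b[1]-np.sin(b[2])*.032+np.cos(b[2])*y); print('coaster',X,w2px('wrist',(*X,.008),C))
rel([(.4945,.3525,.22,174)])
E
```

```text
cactus_pot p 0.89 xy [ 0.4894 -0.1937] yaw 0.0 1-iou 0.017
plant_box p 0.85 xy [ 0.5127 -0.2913] yaw -6.33 1-iou 0.019
[ 0.47508334 -0.19034894  0.23632021] [0.20070834 0.29926048 0.04184613]
coaster (np.float64(0.49139120167597117), np.float64(-0.19332658345929293)) [323.09693735 216.0951837 ]
coaster (np.float64(0.48091832037849114), np.float64(-0.2877475491254462)) [215.78256651 215.57121717]
coaster (np.float64(0.4704454390810111), np.float64(-0.38216851479159947)) [109.67293625 215.12554925]
[0. 0. 0.] [ 0.748 10.838  0.326]
```

View pics/w8.png

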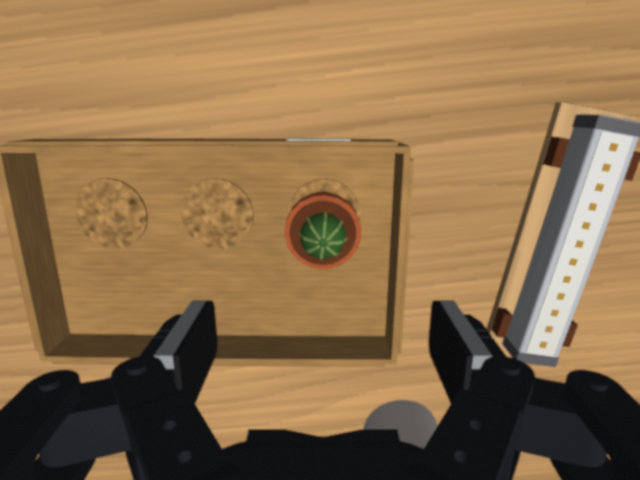

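The cactus is upright and centred on its own coaster (323,230). The bare coasters show at (112,213) and (218,213), so I'll take the lamp next.

Emit:
arm_command(series=[[[0,0,0,0.05,0.9,0,0.8],[0,0,0,0.1,2.0,0,0.8],[0,0,0,0.2,3.2,0,0.8],[0,0,0,0.3,4.4,0,0.8],[0,0,0,0.4,5.6,0,0.8],[0,0,0,0.5,6.8,0,0.8],[0,0,0,0.6,8.0,0,0.8],[0,0,0,0.7,9.1,0,0.8],[0,0,0,0.75,10.1,0,0.8],[0,0,0,0.75,10.84,0.2,0.8]]])

```text
t: 42.8
ee_pos: [0.494, 0.3557, 0.2267]
eef_rot: [0.051, 0.999, 0.001, 0.0]
wrist_force: [0.7, -0.3, -0.5]
gripper_width: 0.899
grasp_force: 0.0
```

Emit:
arm_command(series=[[[0,0,0,0,0,0.4,0.8],[0,0,0,0,0,1.1,0.8],[0,0,0,0,0,1.9,0.8],[0,0,0,0,0,2.6,0.8],[0,0,0,0,0,3.0,0.8],[0,0,0,0,0,3.0,0.8],[0,0,0,0,0,3.0,0.1],[0,0,0,0,0,3.0,-0.5],[0,0,0,0,0,3.0,-0.5],[0,0,0,0,0,3.0,-0.5]]])

```text
t: 44.05
ee_pos: [0.4952, 0.3533, 0.0778]
eef_rot: [0.052, 0.999, 0.001, 0.001]
wrist_force: [0.2, 0.9, 5.5]
gripper_width: 0.614
grasp_force: 42.8
```

```bash
python3 - <<'E'
from h import *
s=bot.read_state(); print(s['ee_pos'],s['grasp_force'],s['wrist_force'])
rel([(.4793,-.2862,.22,174),(.4793,-.2862,.0675,174)],(.4945,.3525,.076,174))
E
```

```text
[0.49524221 0.35326506 0.07782222] 42.80279602651717 [0.23885411 0.86103548 5.54047551]
[0. 0. 0.] [ -1.033 -12.736  -2.88 ]
[0. 0. 0.] [ -1.033 -12.736   0.17 ]
```

Emit:
arm_command(series=[[[0,0,0,0,0,-0.6,-0.5],[0,0,0,0,0,-1.4,-0.5],[0,0,0,0,0,-2.3,-0.5],[0,0,0,0,-0.4,-3.0,-0.5],[0,0,0,-0.1,-1.3,-3.2,-0.5],[0,0,0,-0.2,-2.4,-3.2,-0.5],[0,0,0,-0.3,-3.5,-3.2,-0.5],[0,0,0,-0.4,-4.7,-3.2,-0.5],[0,0,0,-0.5,-5.9,-3.2,-0.5],[0,0,0,-0.6,-7.1,-3.2,-0.5]]])

```text
t: 45.3
ee_pos: [0.4866, -0.0055, 0.2365]
eef_rot: [0.052, 0.999, 0.0, 0.0]
wrist_force: [2.1, -0.5, -2.0]
gripper_width: 0.616
grasp_force: 42.8
```

Emit:
arm_command(series=[[[0,0,0,-0.1,-1.1,0,-0.5],[0,0,0,-0.2,-2.2,0,-0.5],[0,0,0,-0.3,-3.3,0,-0.5],[0,0,0,-0.38,-4.3,0,-0.5],[0,0,0,-0.43,-5.2,0,-0.5],[0,0,0,-0.43,-5.64,0.3,-0.5],[0,0,0,-0.43,-5.64,1.0,-0.5],[0,0,0,-0.43,-5.64,1.7,-0.5],[0,0,0,-0.43,-5.64,2.3,-0.5],[0,0,0,-0.43,-5.64,2.5,-0.5]]])

```text
t: 46.55
ee_pos: [0.478, -0.2855, 0.1096]
eef_rot: [0.052, 0.999, 0.001, -0.002]
wrist_force: [-0.3, 0.7, -2.0]
gripper_width: 0.615
grasp_force: 42.7
```

```bash
python3 - <<'E'
from h import *
bot.capture('side'); bot.capture('side');bot.capture('side'); s=bot.read_state(); print(s['ee_pos'],s['grasp_force'])
rel([(.4793,-.2862,.067,174)])
E
```

```text
[ 0.4791877  -0.286431    0.11182392] 42.665067411144264
[0. 0. 0.] [-0.002  0.005  0.896]
```

Emit:
arm_command(series=[[[0,0,0,0,0,0.3,-0.5],[0,0,0,0,0,0.6,-0.5],[0,0,0,0,0,0.8,-0.5],[0,0,0,0,0,0.88,-0.5],[0,0,0,0,0,0.89,-0.5],[0,0,0,0,0,0.89,0.2],[0,0,0,0,0,0.89,0.7],[0,0,0,0,0,0.89,0.7],[0,0,0,0,0,0.4,0.7],[0,0,0,0,0,-0.4,0.7]]])

```text
t: 47.95
ee_pos: [0.4782, -0.2858, 0.1308]
eef_rot: [0.052, 0.999, 0.0, -0.002]
wrist_force: [0.1, 0.3, 0.4]
gripper_width: 0.845
grasp_force: 0.0
```

Emit:
arm_command(series=[[[0,0,0,0,0,-0.9,0.7],[0,0,0,0,0,-1.7,0.7],[0,0,0,0.05,0.6,-2.0,0.7],[0,0,0,0.1,1.6,-2.0,0.7],[0,0,0,0.2,2.7,-2.0,0.7],[0,0,0,0.3,3.8,-2.0,0.7],[0,0,0,0.4,4.9,-2.0,0.7],[0,0,0,0.5,6.0,-2.0,0.7],[0,0,0,0.6,6.8,-2.0,0.7],[0,0,0,0.65,7.3,-2.0,0.7]]])

```text
t: 49.2
ee_pos: [0.4846, 0.0826, 0.2312]
eef_rot: [0.051, 0.999, 0.0, -0.0]
wrist_force: [0.1, 0.2, -0.1]
gripper_width: 0.852
grasp_force: 0.0
```

```bash
python3 - <<'E'
from h import *
C=cal('scene'); snap('scene'); fit('scene','lamp_head',.479,-.286,0,.008,C,lock=True); fit('scene','cactus_pot',.49,-.192,0,.008,C,lock=True)
s=bot.read_state(); print(s['ee_pos'],s['dq'].round(2))
rel([(.4943,.2403,.22,173.5),(.4943,.2403,.061,173.5)])
E
```

```text
lamp_head p 0.72 xy [ 0.479 -0.286] yaw 0.0 1-iou 0.029
cactus_pot p 0.9 xy [ 0.4911 -0.1941] yaw 0.0 1-iou 0.079
[0.48474716 0.08120057 0.23103038] [ 0.03 -0.01  0.04  0.01  0.01  0.    0.01]
[0.   0.   0.11] [0.134 3.185 0.22 ]
[0.   0.   0.11] [0.133 3.186 3.4  ]
```

Emit:
arm_command(series=[[[0,0,0.1,0.03,0.8,0,0.7],[0,0,0.1,0.06,1.6,0,0.7],[0,0,0.1,0.1,2.4,0,0.7],[0,0,0.1,0.13,3.0,0.3,0.7],[0,0,0.1,0.13,3.18,0.7,0.7],[0,0,0.1,0.13,3.18,1.3,0.7],[0,0,0.1,0.13,3.18,2.0,0.7],[0,0,0.1,0.13,3.18,2.7,0.7],[0,0,0.1,0.13,3.18,3.2,0.7],[0,0,0.1,0.13,3.18,3.38,0.7]]])

```text
t: 50.6
ee_pos: [0.4949, 0.2368, 0.0609]
eef_rot: [0.059, 0.998, -0.001, -0.001]
wrist_force: [0.2, 1.0, -0.1]
gripper_width: 0.852
grasp_force: 0.0
```

Emit:
arm_command(series=[[[0,0,0,0,0,0,0.7],[0,0,0,0,0,0,0],[0,0,0,0,0,0,-0.8],[0,0,0,0,0,0,-0.8],[0,0,0,0,0,0,-0.8],[0,0,0,0,0,-0.5,-0.8],[0,0,0,0,0,-1.3,-0.8],[0,0,0,0,-0.1,-2.2,-0.8],[0,0,0,0,-0.6,-3.0,-0.8],[0,0,0,-0.05,-1.5,-3.4,-0.8]]])

```text
t: 51.85
ee_pos: [0.4892, 0.1652, 0.2346]
eef_rot: [0.056, 0.998, 0.001, 0.001]
wrist_force: [0.2, -0.0, -1.6]
gripper_width: 0.483
grasp_force: 40.8
```

```bash
python3 - <<'E'
from h import *
bot.capture('side'); s=bot.read_state(); print(s['ee_pos'],s['grasp_force'])
rel([(.469,-.3805,.22,174)]); rel([(.469,-.3805,.22,174)],(.4877,.1656,.232,173.5))
E
```

```text
[0.49056262 0.15662801 0.23682462] 40.870277881622314
[ 0.01  0.04 -0.16] [ -0.871 -10.716   0.333]
[ 0.    0.   -0.08] [ -0.865 -10.894   0.24 ]
```

Emit:
arm_command(series=[[[0,0,-0.08,-0.05,-1.0,0,-0.8],[0,0,-0.08,-0.15,-2.1,0,-0.8],[0,0,-0.08,-0.25,-3.2,0,-0.8],[0,0,-0.08,-0.35,-4.4,0,-0.8],[0,0,-0.08,-0.45,-5.6,0,-0.8],[0,0,-0.08,-0.55,-6.8,0,-0.8],[0,0,-0.08,-0.65,-8.0,0,-0.8],[0,0,-0.08,-0.75,-9.1,0,-0.8],[0,0,-0.08,-0.85,-10.1,0,-0.8],[0,0,-0.08,-0.87,-10.8,0,-0.8]]])

```text
t: 53.15
ee_pos: [0.4693, -0.3795, 0.2319]
eef_rot: [0.054, 0.999, -0.0, -0.0]
wrist_force: [-0.3, -0.2, -1.7]
gripper_width: 0.485
grasp_force: 41.1
```

Emit:
arm_command(series=[[[0,0,0,0,-0.1,0.3,-0.8],[0,0,0,0,-0.1,0.9,-0.8],[0,0,0,0,-0.1,1.6,-0.8],[0,0,0,0,-0.1,2.2,-0.8],[0,0,0,0,-0.1,2.6,-0.8],[0,0,0,0,-0.1,2.7,-0.8],[0,0,0,0,-0.1,2.7,-0.8],[0,0,0,0,-0.1,2.7,-0.8],[0,0,0,0,-0.1,2.7,-0.8],[0,0,0,0,-0.1,2.7,-0.8]]])

```text
t: 54.4
ee_pos: [0.4698, -0.3824, 0.0978]
eef_rot: [0.053, 0.999, -0.0, 0.0]
wrist_force: [-0.1, -0.2, -1.2]
gripper_width: 0.48
grasp_force: 41.1
```

```bash
python3 - <<'E'
from h import *
s=bot.read_state(); print(s['ee_pos'],s['grasp_force'],s['wrist_force'])
rel([(.469,-.3805,.0525,174)])
E
```

```text
[ 0.46977798 -0.382421    0.09780778] 41.12602114677429 [-0.06164843 -0.24513084 -1.24481646]
[ 0.    0.01 -0.02] [0.02  0.037 0.906]
```

Emit:
arm_command(series=[[[0,0,0,0.02,0.03,0.3,-0.8],[0,0,0,0.02,0.03,0.6,-0.8],[0,0,0,0.02,0.03,0.8,-0.8],[0,0,0,0.02,0.03,0.88,-0.8],[0,0,0,0.02,0.03,0.9,-0.8],[0,0,0,0.02,0.03,0.9,0],[0,0,0,0.02,0.03,0.9,0.5],[0,0,0,0.02,0.03,0.9,0.5],[0,0,0,0.02,0.03,0.3,0.5],[0,0,0,0.02,0.03,-0.5,0.5]]])

```text
t: 55.65
ee_pos: [0.4681, -0.3802, 0.122]
eef_rot: [0.053, 0.999, 0.0, -0.001]
wrist_force: [0.3, 0.4, 0.6]
gripper_width: 0.749
grasp_force: 0.0
```

Emit:
arm_command(series=[[[0,0,0,0,0,-0.8,0.8],[0,0,0,0,0.2,-1.6,0.8],[0,0,0,0.1,0.8,-2.2,0.8],[0,0,0,0.2,1.4,-2.4,0.8],[0,0,0,0.2,1.8,-2.4,0.8],[0,0,0,0.2,1.8,-2.4,0.8],[0,0,0,0.2,1.8,-2.4,0.8],[0,0,0,0.2,1.8,-2.4,0.8],[0,0,0,0.2,1.8,-2.4,0.8],[0,0,0,0.2,1.8,-2.4,0.8]]])

```text
t: 56.9
ee_pos: [0.4682, -0.2906, 0.2422]
eef_rot: [0.054, 0.999, -0.0, -0.0]
wrist_force: [0.0, 0.5, -0.4]
gripper_width: 0.899
grasp_force: 0.0
```

```bash
python3 - <<'E'
from h import *
s=bot.read_state(); print(s['ee_pos'],s['wrist_force'])
C=cal('wrist'); snap('wrist','w9.png')
for t,x,y,l in(('cactus_pot',.49,-.192,1),('lamp_head',.479,-.286,1),('camera',.469,-.38,0)): fit('wrist',t,x,y,-6 if not l else 0,.008,C,lock=bool(l))
snap('scene','s9.png')
C=cal('scene'); fit('scene','camera',.469,-.38,-6,.008,C); fit('scene','light_bar',.538,.0145,164.6,.01,C); 
E
```

```text
[ 0.46816892 -0.29058455  0.24219346] [ 0.00712873  0.46811928 -0.43754903]
cactus_pot p 0.79 xy [ 0.4892 -0.1938] yaw 0.0 1-iou 0.051
lamp_head p 0.6 xy [ 0.4774 -0.287 ] yaw 0.0 1-iou 0.026
camera p 0.56 xy [ 0.4656 -0.3824] yaw -5.5 1-iou 0.081
camera p 0.76 xy [ 0.4663 -0.3812] yaw -5.47 1-iou 0.056
light_bar p 0.55 xy [0.5358 0.0138] yaw 164.9 1-iou 0.04
```

View pics/w9.png

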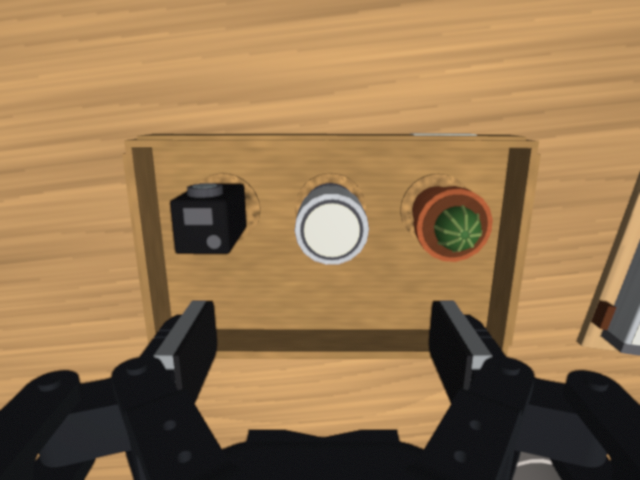

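View pics/s9.png

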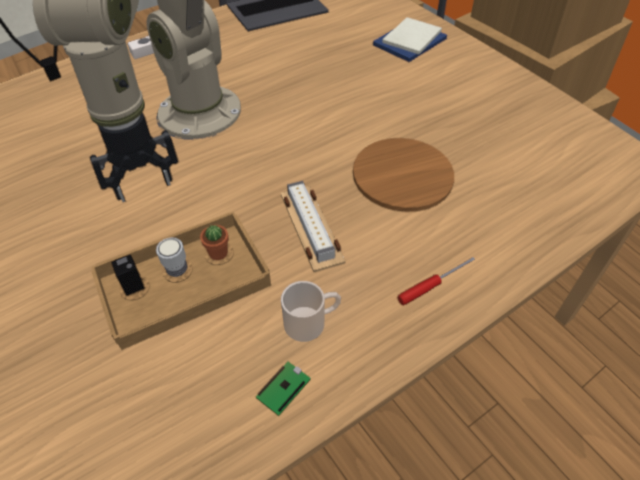

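The view over the box matches the original: camera at (208,220), lamp at (331,228) and cactus at (454,224), each upright on its own coaster. In the scene view the bar lies in the cradle, lights up, at (310,220). The gripper is clear of everything, so I'm handing the job in.

```bash
python3 -c "
from station import bot
print(bot.close_job())"
```

```text
the job is handed in; nothing more can be done
None
```

The job is handed in at about 57 s of the 134 s allowed: the light bar lies lights up between the cradle's uprights, about 4 mm off centre along its length by most fits, and the cactus pot, lamp head and camera are upright on their own coasters to within about 4 mm, with the mug untouched.

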